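# Hold a batten offcut in the corner of the bench hook

## Task

Take the lap-jointed batten offcut off the bench and set it upright on the bench hook, its long side flush against the fence and its full-height square end up against the stop block. Finish while holding it there with one firm diagonal push, down onto the board and into the fence at once, so a mate could drill it; do not let go. Leave the plain short block and the other things on the bench where they are.

Things in the scene. Friction and masses are not known exactly. Their poses are not given: they have to be found in the camera images.
- offcut_center (a point): Workpiece: wooden batten offcut 40 mm thick (x), 140 long (y), 60 tall (z), about 170 g. The point is the centre of its full-height part (40 x 100 x 60 mm), 30 mm above the underside, 50 mm from the square end at -y. At the +y end the last 40 mm is a half-lap step only 30 mm tall. Starts standing z up, +y within 0.5 rad of world +y. Grip from above across the 40 mm.
- offcut: The same batten offcut as a whole; origin at the centre of its 40 x 140 mm underside, same axes as above.
- hook: Bench hook, fixed to the bench: dark board 240 (x) by 300 (y) by 18 mm thick, with fence and stop block on top. Origin at the centre of its underside; x points to the fence, y along the fence away from the stop, z up; yaw within 0.35 rad of world. Seated, the offcut's axes are parallel to these and its centre point is at x +42, y -52, z +48 mm here.
- corner (a point): The inner corner where fence, stop block and board meet: in the hook's frame at x +62, y -102, z +18 mm. The fence face is the plane x = +62 through it, the stop face is the plane y = -102.
- hook_board: The hook's board (240 x 300 x 18 mm), top face 18 mm above the bench; same origin and axes as the hook. Rigid.
- hook_fence: The hook's fence: a wooden batten 48 mm wide, 300 mm long, standing 24 mm above the board (top 42 mm above the bench) along the board's far side; same origin and axes as the hook. It spans x +62 to +110 mm. Lower than the offcut, so a gripper finger can pass above it. Rigid.
- hook_stop: The hook's stop block: 48 mm wide, 110 mm long batten, standing 24 mm above the board, square to the fence at its -y end; same origin and axes as the hook. It spans y -150 to -102 mm. Rigid.
- block: Bystander: plain short wooden block of the same 40 x 60 mm section, only 80 mm long, without a step. Leave it. Origin at its underside's centre.
- hammer: Bystander: hammer lying on the bench.
- drill: Bystander: cordless drill lying on its side.
- tin: Bystander: open steel tin, 72 mm across, 60 mm tall; origin at its underside's centre.
- tape: Bystander: grey tape-measure case, 70 x 35 x 65 mm.
Things that resemble listed ones, but are neither listed nor needed, are in the scene too. What is shaped like the offcut but green or pink is not meant.

How it is judged:
By the outcome, as a careful person would: the job done as asked, in the order asked, and still so for the second after the job is handed in, while the arm keeps its last pose, push and grip.
It also fails if it takes over 45 s, if anything falls off the work surface, if the arm or the gripper's body presses on something with over 40 N, if the wrist force passes 120 N, or if a joint passes its speed limit or range.

## Robot

A 6-joint arm with a two-finger parallel gripper is mounted at the origin on the work surface. World frame = base frame: x ahead of the robot, y to its left, z up, the work surface at z = 0. Lengths are in m, angles in degrees, forces in N, time in s.
With the tool pointing down it reaches from about 0.375 to 0.9 m from the base axis. Payload 3.1 kg.
Tool frame: the origin (TCP) lies at the centre of the arm's flange, where the gripper is bolted on; the fingertips stand 182 mm ahead of it and the grasp point (between the pads) lies 164 mm ahead of it; x points along the fingers, z is the direction in which the jaws open and shut, and the axes are right-handed (so a half turn about x gives the same grasp; the last joint's range is limited). The gripper opens to 87 mm and grips with 3 to 60 N. Pads are 19 mm wide; open, the fingers measure 117 mm over their backs; the gripper's body (75 mm by 190 mm) begins 51 mm behind the grasp point.
Start: joints at [63.455, 30.224, 82.088, -0, 67.689, -10.227], TCP at [0.176, 0.6, 0.405] pointing down, gripper open.
Joint ranges: [-176.69, 176.69], [-43.24, 126.21], [12.49, 139.97], [-82, 262], [0, 151.66], [-163.58, 163.58]. Speed limits (degrees/s): [159.86, 159.86, 180, 180, 180, 180].

## Interface

Orientations are given as a 3x3 rotation matrix whose columns are the frame's x, y, z axes.
In Python, from rig import bot gives the robot as it stands.
- The arm moves only by the shell command python3 -m crank 'ROWS' [OPENING]. ROWS is JSON, a list of rows, each an object with "offset": the shift along the tool's x, y, z in m, a list of three; "spin": the turn about the tool's x in rad. A call has 1 to 12 rows; each row shifts and turns the commanded pose from where the row before left it, along the tool's axes as they then stand; what a row does not reach is not made up. A row lasts 1/10 s, in which the tool goes at most 50 mm and 8.59 degrees, less where a joint would pass 70% of its speed; a pose out of reach is approached as far as the arm can. A call is refused whole if a number of a shift passes 0.05 or a number of a turn 0.15, either way. A call with a gripper value outside its range is refused whole. OPENING is the finger opening in m, from 0 to 0.087, set as the call begins (- or left out, the last holds). The fingers move at their own pace and stop on an object; the grip force is fixed at half the most. Time passes only in rows, so rows that do not move let the fingers close. It gives the time, the measured TCP pose, the force and the opening at its end, in the units of the state.
- bot.read_state(): the state, without advancing time (a new reading comes with each control period).
- bot.capture(name): name is "side" or "top"; returns a dict with "pixels" (400x640x3 uint8, blue, green, red), "depth" (400x640 float32, m along the optical axis (not along the pixel's ray), 0 where there is no reading), "K" (3x3 intrinsics, pixels), "world_to_cam" (4x4, takes a point from world to camera coordinates). Camera axes: x right, y up, looking along -z (the intrinsics and any distortion apply to the point x, -y, -z); pixel columns grow to the right and rows downward; lengths in m; the calibration is good to about 2 mm. A picture is of the moment at which its call begins.
- bot.hand_in(): hands the job in, once; it reports no verdict.
Trained networks look in a picture, given as the dict that the camera call returned (one of the last four; its "shot" number tells which), for a name from the list of things; names that differ only in an ending like _2 or _b are one class to them, and where a whole thing is asked for, a point or a joint stands for the part that bears it (a point fixed in the world has none). Each returns a list of dicts, best first, with "p" (0 to 1); they miss things now and then, are a little off and sometimes report something else, mostly with a low value. They report only what shows in the picture. A call takes as long as a camera call. They do not tell look-alikes from the thing itself.
- bot.regions_of(label, picture): "region" (400x640 bool, what is visible of it) and "extent" ([centre column, centre row, width, height] in pixels, round what is visible of it).
The state is a dict: "time_s": time; "joint_positions": joint angles; "qvel": joint speeds; "tau": joint torques, N m; "position": TCP position; "tcp_rot": TCP orientation; "force": force on the tool from outside, world axes, zero at the start; "moment": the same for the moment, N m; "opening": opening from 0.0 (shut) to 1.0 (fully open).
Only numpy, scipy, OpenCV 4.12 (cv2) and the standard library are available. Lean on these libraries where they do the work, as an engineer would, in place of code of your own. Each camera call takes 0.05 s, during which the arm holds its last target.

## Working session

There is one attempt and no reset: what is moved stays moved. The work goes in short steps, Python scripts to look and compute and a shell command to move; the robot and the scene stay as the last step left them, time stands still between calls to the robot, and variables do not carry over. Pictures are saved under pics/ and viewed, and the job is handed in when it is done.

```bash
ls; mkdir -p pics; python3 - <<'E'
from rig import bot
import cv2,numpy as np,pickle
s=bot.read_state();print({k:np.round(v,3).tolist() for k,v in s.items()})
for n in("top","side"):
    p=bot.capture(n);cv2.imwrite(f"pics/{n}0.png",p["pixels"]);print(p.keys(),p["K"],p["world_to_cam"])
    pickle.dump(p,open(f"{n}0.pkl","wb"))
    for l in("offcut","hook","block","hook_fence","hook_stop"):
        for r in bot.regions_of(l,p): print(n,l,round(r["p"],2),np.round(r["extent"]))
E
```

```text
pics
{'time_s': 0.0, 'joint_positions': [63.454, 30.28, 82.156, 0.001, 67.687, -10.226], 'qvel': [-0.074, -0.018, 0.055, -0.046, 0.046, 0.005], 'tau': [0.0, -44.005, -17.659, 0.063, 0.058, -0.0], 'position': [0.175, 0.6, 0.404], 'tcp_rot': [[-0.001, -0.96, 0.281], [-0.002, 0.281, 0.96], [-1.0, 0.0, -0.002]], 'force': [0.469, 0.028, -0.117], 'moment': [0.07, 0.03, 0.022], 'opening': 0.998}
dict_keys(['pixels', 'depth', 'K', 'world_to_cam', 'shot']) [[367.32557234   0.         320.78477771]
 [  0.         367.32557234 199.87066464]
 [  0.           0.           1.        ]] [[-0.02025049 -0.99974333 -0.01015864  0.10367527]
 [ 0.98802341 -0.02156563  0.1527896  -0.52540474]
 [-0.15296946 -0.00694291  0.98820653 -0.87907469]
 [ 0.          0.          0.          1.        ]]
top offcut 0.84 [183. 311.  66.  46.]
top offcut 0.58 [268. 232.  60.  15.]
top hook 0.82 [426. 202. 125. 105.]
top block 0.78 [271. 166.  35.  23.]
top hook_fence 0.65 [267. 233.  60.  18.]
top hook_fence 0.46 [330. 247.  30.  30.]
top hook_stop 0.75 [474. 201.  22.  46.]
top hook_stop 0.53 [268. 233.  59.  14.]
dict_keys(['pixels', 'depth', 'K', 'world_to_cam', 'shot']) [[382.54604117   0.         319.53835746]
 [  0.         382.54604117 198.81960625]
 [  0.           0.           1.        ]] [[ 0.86543324 -0.50086969 -0.01244414 -0.39981719]
 [ 0.32389793  0.54035599  0.77659869 -0.2619749 ]
 [-0.38225048 -0.67612496  0.62987269 -0.7433522 ]
 [ 0.          0.          0.          1.        ]]
side offcut 0.66 [186. 172.  32.  46.]
side offcut 0.63 [273. 192.  37.  36.]
side offcut 0.59 [218. 198.  56.  40.]
side offcut 0.26 [482. 238.  25.  38.]
side hook 0.85 [392. 291. 170. 150.]
side block 0.9 [332. 171.  27.  30.]
side block 0.62 [390. 292. 172. 155.]
side hook_fence 0.29 [393. 289. 171. 152.]
side hook_stop 0.78 [425. 323.  67.  50.]
```

View pics/top0.png

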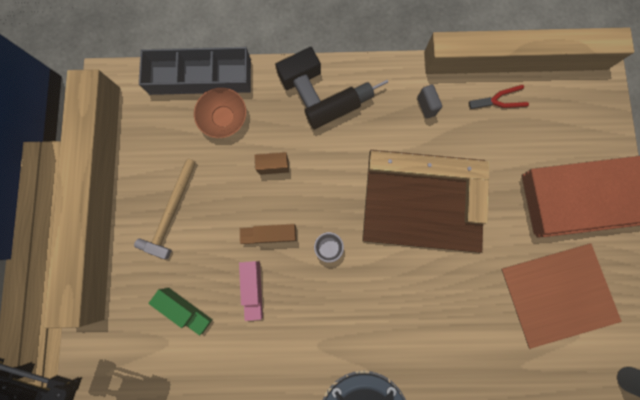

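View pics/side0.png

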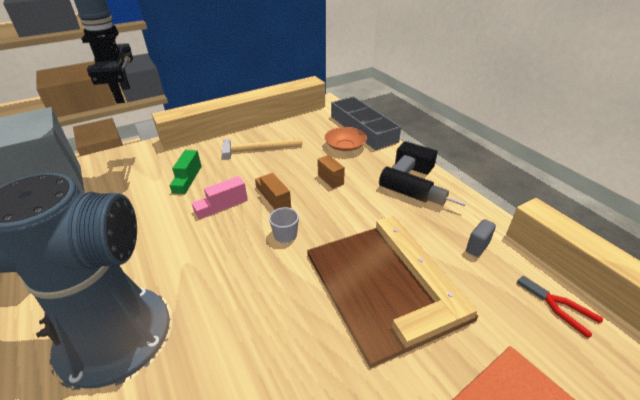

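```bash
cat > h.py <<'E'
import numpy as np,cv2,pickle
def cloud(p):
    d=p["depth"];v,u=np.mgrid[:400,:640];K=p["K"]
    x=(u-K[0,2])/K[0,0]*d;y=(v-K[1,2])/K[1,1]*d
    c=np.stack([x,-y,-d],-1);W=p["world_to_cam"]
    w=(c-W[:3,3])@W[:3,:3];w[d==0]=np.nan
    return w
def rect(pts):
    (c,s,a)=cv2.minAreaRect((pts[:,:2]*1000).astype(np.float32));return np.round(c,1),np.round(s,1),round(a,2)
E
python3 - <<'E'
from h import *
p=pickle.load(open("top0.pkl","rb"));w=cloud(p)
img=p["pixels"]
cv2.imwrite("pics/crop0.png",cv2.resize(img[140:340,140:510],None,fx=2.1,fy=2.1,interpolation=cv2.INTER_CUBIC))
def sel(u0,u1,v0,v1,z0,z1):
    m=np.zeros((400,640),bool);m[v0:v1,u0:u1]=1
    m&=(w[...,2]>z0)&(w[...,2]<z1);return w[m]
for nm,b in dict(off_hi=(230,305,218,252,.05,.07),off_step=(230,305,218,252,.022,.038),block=(250,295,148,180,.05,.07),fence_stop=(360,495,145,255,.034,.05),board=(355,495,145,260,.010,.026),tin=(310,348,228,270,.03,.09),bench=(300,360,280,320,-.02,.02)).items():
    q=sel(*b);print(nm,len(q),rect(q),np.round(np.median(q,0)*1000,1))
# board edges from fence
for nm,b in dict(fence=(368,488,145,180,.034,.05),stop=(466,490,185,225,.034,.05)).items():
    q=sel(*b);print(nm,len(q),rect(q),np.median(q[:,2]))
E
```

```text
off_hi 696 (array([447.6, 208.7]), array([ 40.3, 100. ]), 2.03) [447.2 208.5  60.7]
off_step 246 (array([446., 229.]), array([ 39.9, 140.9]), 1.28) [444.2 279.6  30.8]
block 528 (array([627.7, 217. ]), array([40.6, 80.1]), 3.42) [627.1 216.9  60.9]
fence_stop 3163 (array([ 558. , -175.9]), array([300.6, 158.6]), 83.21) [ 601.7 -240.3   42.7]
board 7835 (array([ 527.2, -172.7]), array([301.4, 240.6]), 83.31) [ 494.5 -156.2   18.8]
tin 291 (array([411. ,  76.3]), array([69.8, 69.3]), 88.87) [412.6  76.6  58.6]
bench 2386 (array([280.3,  76. ]), array([149.3,  96.2]), 88.85) [280.4  76.2   0.7]
fence 2276 (array([ 610.9, -181.1]), array([298.6,  53.5]), 82.82) 0.042770136611058364
stop 767 (array([ 511.6, -297. ]), array([49.1, 95. ]), 83.22) 0.042476366958735245
```

View pics/crop0.png

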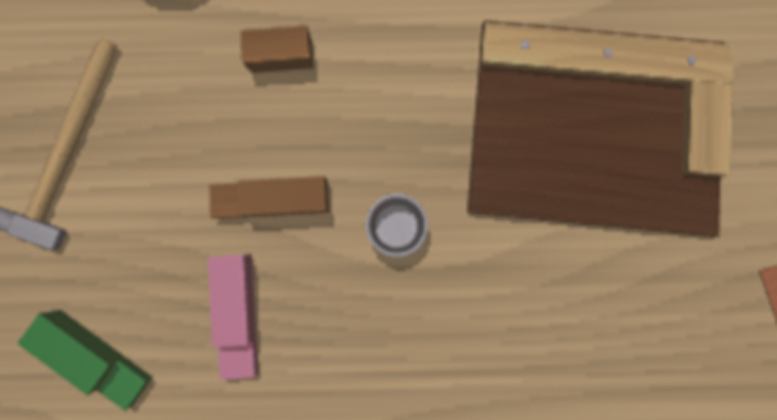

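Candidates at top-image pixels: brown stepped (268,234), green (180,311), pink (250,290) and the short brown block (271,163). Only the one at (268,234) is brown, 140 mm long and stepped. The step is at its left (+y) end, and its square end faces the hook, so this is the offcut. Next I move above it.

```bash
python3 -m crank '[{"offset":[0.006,-0.034,-0.027],"spin":0},{"offset":[0.006,-0.034,-0.027],"spin":0},{"offset":[0.006,-0.034,-0.027],"spin":0},{"offset":[0.006,-0.034,-0.027],"spin":0},{"offset":[0.006,-0.034,-0.027],"spin":0},{"offset":[0.006,-0.034,-0.027],"spin":0},{"offset":[0.006,-0.034,-0.027],"spin":0},{"offset":[0.006,-0.034,-0.027],"spin":0},{"offset":[0.006,-0.034,-0.027],"spin":0},{"offset":[0.006,-0.034,-0.027],"spin":0},{"offset":[0.006,-0.034,-0.027],"spin":0}]' 0.087
python3 -m crank '[{"offset":[0,0,0],"spin":0.14},{"offset":[0,0,0],"spin":0.14},{"offset":[0,0,0],"spin":0.14},{"offset":[0,0,0],"spin":0.14},{"offset":[0,0,0],"spin":0.14},{"offset":[0,0,0],"spin":0.14},{"offset":[0,0,0],"spin":0.14},{"offset":[0,0,0],"spin":0.14},{"offset":[0,0,0],"spin":0.13},{"offset":[0,0,0],"spin":0},{"offset":[0,0,0],"spin":0}]'
cat >> h.py <<'E'
from rig import bot
def delta(x,y,z,head,print_=True):
    "target GRASP point x,y,z world (m), heading deg of tool z -> needed shift in current tool axes and spin"
    s=bot.read_state();R=np.array(s["tcp_rot"]);g=np.array(s["position"])+0.164*R[:,0]
    d=np.array([x,y,z])-g
    h=np.degrees(np.arctan2(R[1,2],R[0,2]))
    print("t",round(s["time_s"],2),"grasp",np.round(g*1000,1),"head",round(h,2),"shift tool mm",np.round(R.T@d*1000,1),"spin rad",round(np.radians(h-head),4),"xdir",np.round(R[:,0],4),"F",np.round(s["force"],2),"open",round(s["opening"]*87,1))
E
python3 -c "
from h import *
delta(.4475,.2087,.048,2.0)
p=bot.capture('top');cv2.imwrite('pics/top1.png',p['pixels']);pickle.dump(p,open('top1.pkl','wb'))
p=bot.capture('side');cv2.imwrite('pics/side1.png',p['pixels']);pickle.dump(p,open('side1.pkl','wb'))
p=pickle.load(open('top0.pkl','rb'));w=cloud(p)
def line(q):
    vx,vy,x,y=cv2.fitLine((q[:,:2]*1000).astype(np.float32),cv2.DIST_HUBER,0,.01,.01).ravel();return np.degrees(np.arctan2(vx,vy))
m=np.zeros((400,640),bool);m[218:252,230:305]=1
for z0,z1 in((.05,.07),(.022,.07)):
    q=w[m&(w[...,2]>z0)&(w[...,2]<z1)];print('offcut axis tilt',line(q))
m[:]=0;m[145:178,370:462]=1;q=w[m&(w[...,2]>.034)&(w[...,2]<.05)];print('fence tilt',line(q),rect(q))
"

```

```text
time_s: 1.7
position: [0.452, 0.2081, 0.3388]
tcp_rot: [[0.001, -0.96, 0.281], [0.0, 0.281, 0.96], [-1.0, -0.001, 0.001]]
force: [-0.1, 1.5, 0.5]
opening: 1.0
time_s: 2.8
position: [0.4511, 0.2097, 0.3389]
tcp_rot: [[0.0, -0.039, 0.999], [0.0, 0.999, 0.039], [-1.0, 0.0, 0.0]]
force: [-0.6, -0.1, -0.3]
opening: 1.002
t 2.8 grasp [451.2 209.7 174.9] head 2.22 shift tool mm [126.9  -0.9  -3.8] spin rad 0.0039 xdir [ 4.e-04  0.e+00 -1.e+00] F [-0.61 -0.13 -0.35] open 87.2
offcut axis tilt 177.81827
offcut axis tilt 178.67859
fence tilt 6.9952517 (array([ 615.8, -149.5]), array([234.3,  49.4]), 83.52)
```

```bash
python3 -m crank '[{"offset":[0.03,0,-0.0035],"spin":0},{"offset":[0.03,0,0],"spin":0},{"offset":[0.03,0,0],"spin":0},{"offset":[0.02,0,0],"spin":0},{"offset":[0.01,0,0],"spin":0},{"offset":[0.006,0,0],"spin":0},{"offset":[0,0,0],"spin":0}]'
python3 -c "
from h import *
delta(.4475,.2087,.048,2.0)
p=bot.capture('side');cv2.imwrite('pics/side2.png',cv2.resize(p['pixels'][120:270,180:420],None,fx=3,fy=3))
"
```

```text
time_s: 3.6
position: [0.4477, 0.2096, 0.2126]
tcp_rot: [[-0.0, -0.036, 0.999], [-0.0, 0.999, 0.036], [-1.0, -0.0, -0.0]]
force: [-0.7, 0.6, -0.2]
opening: 1.001
t 3.6 grasp [447.6 209.6  48.6] head 2.09 shift tool mm [ 0.6 -0.9 -0.2] spin rad 0.0016 xdir [-3.e-04 -1.e-04 -1.e+00] F [-0.67  0.57 -0.17] open 87.1
```

View pics/side2.png

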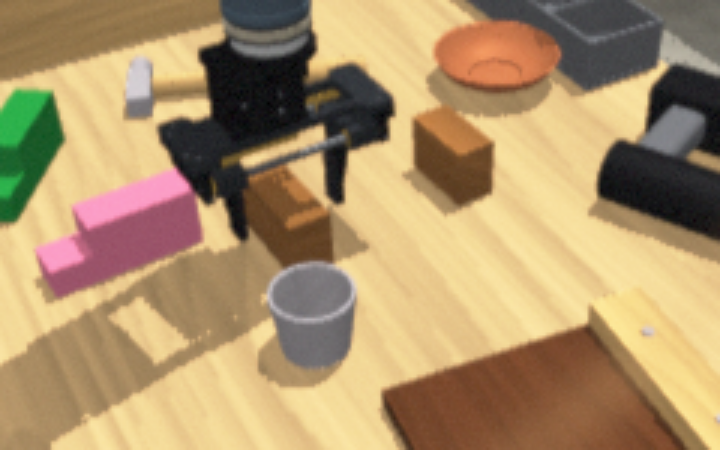

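The open fingers straddle the brown offcut, around (285,215) in the crop. The tin and the pink piece are clear, so I close the gripper and lift.

```bash
python3 -m crank '[{"offset":[0,0,0],"spin":0},{"offset":[0,0,0],"spin":0},{"offset":[0,0,0],"spin":0},{"offset":[0,0,0],"spin":0},{"offset":[0,0,0],"spin":0},{"offset":[0,0,0],"spin":0},{"offset":[0,0,0],"spin":0},{"offset":[0,0,0],"spin":0}]' 0.0
python3 -m crank '[{"offset":[0,0,0],"spin":0},{"offset":[0,0,0],"spin":0},{"offset":[-0.01,0,0],"spin":0},{"offset":[-0.02,0,0],"spin":0},{"offset":[-0.03,0,0],"spin":0},{"offset":[-0.03,0,0],"spin":0},{"offset":[-0.03,0,0],"spin":0},{"offset":[0,0,0],"spin":0},{"offset":[0,0,0],"spin":0}]'
python3 -c "
from h import *
delta(.5628,-.2289,.150,-6.9)
p=bot.capture('side');cv2.imwrite('pics/side3.png',cv2.resize(p['pixels'][80:270,150:420],None,fx=2.9,fy=2.9))
"
```

```text
time_s: 4.45
position: [0.4469, 0.2095, 0.2127]
tcp_rot: [[-0.002, -0.036, 0.999], [-0.0, 0.999, 0.036], [-1.0, -0.0, -0.002]]
force: [-1.8, -0.7, 2.5]
opening: 0.455
time_s: 5.35
position: [0.4478, 0.2096, 0.3334]
tcp_rot: [[0.003, -0.036, 0.999], [0.001, 0.999, 0.036], [-1.0, 0.0, 0.003]]
force: [-0.5, 0.3, -2.1]
opening: 0.455
t 5.35 grasp [448.2 209.7 169.4] head 2.06 shift tool mm [  19.5 -442.4   98.6] spin rad 0.1564 xdir [ 2.8e-03  5.0e-04 -1.0e+00] F [-0.47  0.27 -2.07] open 39.6
```

View pics/side3.png

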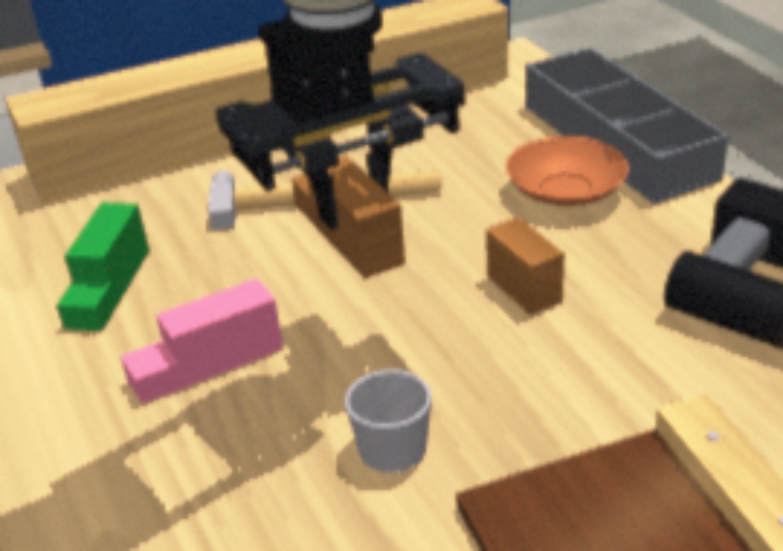

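```bash
python3 -m crank '[{"offset":[0,-0.0325,0.0066],"spin":0},{"offset":[0,-0.0425,0.0086],"spin":0},{"offset":[0,-0.0425,0.0086],"spin":0},{"offset":[0,-0.0425,0.0086],"spin":0},{"offset":[0,-0.0425,0.0086],"spin":0},{"offset":[0,-0.0425,0.0086],"spin":0},{"offset":[0,-0.0425,0.0086],"spin":0},{"offset":[0,-0.0425,0.0086],"spin":0},{"offset":[0,-0.0425,0.0086],"spin":0},{"offset":[0,-0.0325,0.0066],"spin":0},{"offset":[0,-0.02,0.004],"spin":0},{"offset":[0,0,0],"spin":0.075}]'
python3 -m crank '[{"offset":[0,0,0],"spin":0.08},{"offset":[0,0,0],"spin":0},{"offset":[0,0,0],"spin":0}]'
python3 -c "
from h import *
delta(.5496,-.2123,.0666,-6.8)
for n in('top','side'):
    p=bot.capture(n);cv2.imwrite(f'pics/{n}4.png',p['pixels']);pickle.dump(p,open(n+'4.pkl','wb'))
    r=bot.regions_of('offcut',p)
    w=cloud(p)
    for a in r:
        if a['extent'][0]>330:
            q=w[a['region']];q=q[np.isfinite(q[:,0])];print(n,a['p'],a['extent'],rect(q),np.percentile(q[:,2],[2,50,98]))
"
```

```text
time_s: 6.6
position: [0.5492, -0.2149, 0.3311]
tcp_rot: [[-0.001, 0.044, 0.999], [-0.0, 0.999, -0.044], [-1.0, -0.0, -0.001]]
force: [0.3, 0.3, -1.7]
opening: 0.456
time_s: 6.9
position: [0.5485, -0.2113, 0.3317]
tcp_rot: [[-0.002, 0.116, 0.993], [0.001, 0.993, -0.116], [-1.0, 0.001, -0.002]]
force: [-0.0, 0.9, -3.1]
opening: 0.457
t 6.9 grasp [ 548.2 -211.1  167.7] head -6.69 shift tool mm [101.1  -1.1   1.8] spin rad 0.002 xdir [-0.0021  0.0015 -1.    ] F [-0.03  0.88 -3.14] open 39.8
top 0.64 [429.9, 101.2, 18.7, 35.9] (array([ 786., -202.]), array([70.1, 51.5]), 20.7) [0.01033577 0.06243999 0.06836166]
top 0.48 [388.2, 163.6, 36.5, 25.4] (array([623.5, -77.4]), array([89.7, 47.7]), 84.29) [0.02477212 0.04265272 0.04577337]
side 0.7 [416.6, 251.6, 48.3, 50.1] (array([ 540.8, -224.1]), array([80.9, 74.5]), 56.1) [0.12183407 0.1616147  0.18045097]
side 0.3 [390.9, 297.5, 173.9, 134.8] (array([ 534.8, -164.6]), array([321.3, 263.5]), 83.68) [0.00222277 0.01821751 0.04306642]
```

View pics/side4.png

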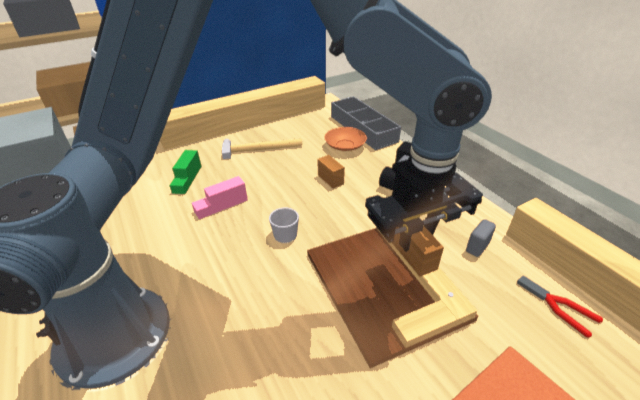

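View pics/top4.png

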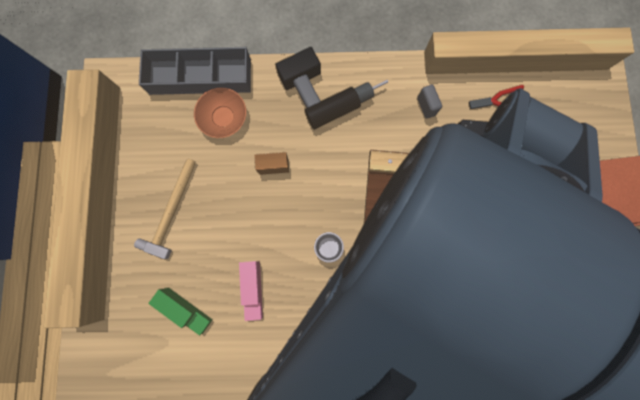

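```bash
cat >> h.py <<'E'
H0=np.array([527.2,-172.4,0.7]);a=np.radians(-6.85);HR=np.array([[np.cos(a),-np.sin(a),0],[np.sin(a),np.cos(a),0],[0,0,1]])
def tohook(w): return (w*1000-H0)@HR
E
python3 -c "
from h import *
p=pickle.load(open('side4.pkl','rb'));w=cloud(p);h=tohook(w)
img=p['pixels'].astype(int)
hsv=cv2.cvtColor(p['pixels'],cv2.COLOR_BGR2HSV)
m=np.zeros((400,640),bool);m[215:280,390:450]=1
m&=(h[...,2]>112)&(h[...,2]<190)&(hsv[...,2]>45)&(hsv[...,1]>100)
q=h[m];print(len(q),q.min(0),q.max(0))
# normals by local cross product
gu=np.gradient(h,axis=1);gv=np.gradient(h,axis=0);n=np.cross(gu,gv);n/=np.linalg.norm(n,axis=-1,keepdims=True)
for ax in range(3):
    k=m&(np.abs(n[...,ax])>.9)
    q=h[k]
    if len(q)<10: print(ax,len(q));continue
    c=np.median(q,0);q=q[np.abs(q[:,ax]-c[ax])<5];c=q.mean(0);_,s,vt=np.linalg.svd(q-c);print(ax,len(q),c.round(1),vt[2].round(3),s[2]/len(q)**.5,np.percentile(q,[1,99],axis=0).round(1).tolist())
vis=p['pixels'].copy();vis[m]=(0,255,0);cv2.imwrite('pics/side4m.png',cv2.resize(np.hstack([p['pixels'][190:300,370:480],vis[190:300,370:480]]),None,fx=3.6,fy=3.6,interpolation=cv2.INTER_NEAREST))
"
```

```text
1541 [ -8.01907427 -87.9019363  116.50841787] [ 55.1386701    6.25944614 189.81108224]
0 425 [  5.2 -53.3 145.4] [-1.    -0.007 -0.002] 0.5638462756997805 [[4.0, -86.0, 121.8], [6.7, -0.8, 176.8]]
1 298 [ 24.8 -86.3 149.8] [-0.012  1.     0.001] 0.5898087655113443 [[6.9, -87.7, 122.1], [42.4, -85.0, 177.9]]
2 288 [ 26.7 -61.7 178.5] [0.001 0.002 1.   ] 0.8360963240464123 [[6.4, -84.9, 176.5], [45.7, -33.1, 180.1]]
```

View pics/side4m.png

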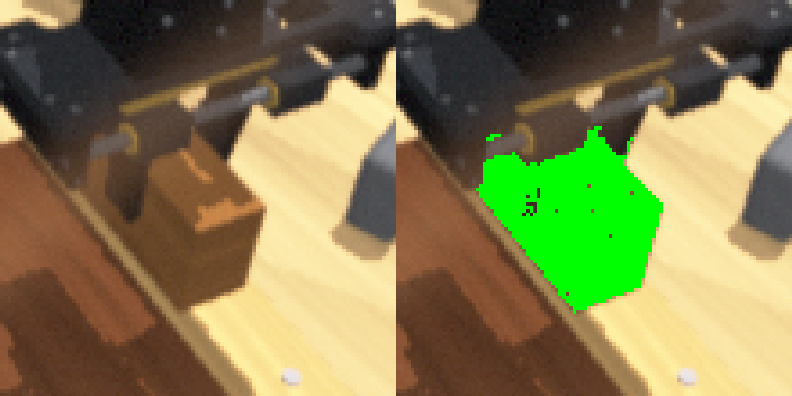

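```bash
python3 -c "
from h import *
p=pickle.load(open('side0.pkl','rb'));w=cloud(p);h=tohook(w)
gu=np.gradient(h,axis=1);gv=np.gradient(h,axis=0);n=np.cross(gu,gv);n/=np.linalg.norm(n,axis=-1,keepdims=True)
def fit(nm,k,ax):
    q=h[k];c=np.median(q,0);q=q[np.abs(q[:,ax]-c[ax])<3];c=q.mean(0);_,s,vt=np.linalg.svd(q-c);print(nm,len(q),c.round(1),vt[2].round(4),np.percentile(q,[1,99],axis=0).round(1).tolist())
X,Y,Z=h[...,0],h[...,1],h[...,2]
fit('fenceface',(abs(X-62)<5)&(Z>22)&(Z<39)&(Y>-95)&(Y<145),0)
fit('fencetop',(X>70)&(X<105)&(abs(Y)<140)&(abs(Z-42)<4),2)
fit('board',(X>-110)&(X<50)&(abs(Y)<90)&(abs(Z-18)<4),2)
fit('stop outer',(abs(Y+150)<6)&(Z>8)&(Z<38)&(abs(X)<100),1)
fit('stop x end',(abs(X)<3)&(Z>22)&(Z<39)&(Y<-105)&(Y>-148),0)
for y0 in(-140,-120,-110,-106,-104,-102,-100,-98): 
    k=(X>10)&(X<50)&(Y>=y0)&(Y<y0+2);print(y0,Z[k].mean().round(1) if k.any() else None)
"
```

```text
fenceface 388 [58.7 11.4 30.6] [1.0e+00 3.3e-03 9.0e-04] [[57.1, -92.5, 22.2], [60.4, 142.0, 38.9]]
fencetop 1599 [ 87.3 -16.4  41.2] [-6.4e-03  8.0e-04 -1.0e+00] [[70.4, -138.2, 38.8], [104.6, 135.7, 43.6]]
board 5209 [-32.4  -7.3  17.2] [ 3.e-04 -2.e-04  1.e+00] [[-108.7, -88.6, 14.7], [48.5, 87.8, 19.6]]
stop outer 616 [   4.6 -150.    21.9] [ 8.0e-04  1.0e+00 -1.2e-03] [[-97.2, -151.3, 8.4], [97.2, -147.6, 37.5]]
stop x end 3 [  -0.3 -135.3   38.6] [ 0.2225 -0.0436  0.9739] [[-2.0, -142.9, 38.2], [0.6, -124.0, 39.0]]
-140 40.7
-120 40.9
-110 41.2
-106 41.1
-104 40.5
-102 None
-100 None
-98 None
```

```bash
python3 -m crank '[{"offset":[0.02,0,0],"spin":0.006},{"offset":[0.025,0,0],"spin":0},{"offset":[0.025,0,0],"spin":0},{"offset":[0.015,0,0],"spin":0},{"offset":[0.008,0,0],"spin":0},{"offset":[0.004,0,0],"spin":0},{"offset":[0,0,0],"spin":0},{"offset":[0,0,0],"spin":0}]'
cat >> h.py <<'E'
def seat(name):
    p=bot.capture('side');pickle.dump(p,open(name+'.pkl','wb'))
    w=cloud(p);h=tohook(w)
    cv2.imwrite(f'pics/{name}.png',cv2.resize(p['pixels'][225:345,370:490],None,fx=4.5,fy=4.5,interpolation=cv2.INTER_CUBIC))
    gu=np.gradient(h,axis=1);gv=np.gradient(h,axis=0);n=np.cross(gu,gv);n/=np.linalg.norm(n,axis=-1,keepdims=True)
    X,Y,Z=h[...,0],h[...,1],h[...,2]
    hsv=cv2.cvtColor(p['pixels'],cv2.COLOR_BGR2HSV)
    b=(X>-5)&(X<66)&(Y>-106)&(Y<60)&(Z<95)&(hsv[...,2]>45)&(hsv[...,1]>100)
    for nm,ax,k in (('near face',0,b&(X<40)&(Z>24)&(Y>-95)),('end',1,b&(Z>45)&(Y<-75)),('top',2,b&(Z>60)&(Y<-30))):
        k=k&(np.abs(n[...,ax])>.9);q=h[k]
        if len(q)<10: print(nm,len(q));continue
        c=np.median(q,0);q=q[np.abs(q[:,ax]-c[ax])<4];c=q.mean(0);vt=np.linalg.svd(q-c)[2];print(nm,len(q),c.round(1),vt[2].round(3),np.percentile(q,[1,99],axis=0).round(1).tolist())
E
python3 -c "
from h import *
delta(.5628,-.2289,.0666,-6.8);seat('s5')"
```

```text
time_s: 7.9
position: [0.5492, -0.2122, 0.2366]
tcp_rot: [[0.001, 0.125, 0.992], [-0.001, 0.992, -0.125], [-1.0, -0.001, 0.002]]
force: [0.2, -0.2, -3.1]
opening: 0.455
t 7.9 grasp [ 549.4 -212.4   72.6] head -7.15 shift tool mm [  6.  -14.7  15.3] spin rad -0.0062 xdir [ 1.4e-03 -9.0e-04 -1.0e+00] F [ 0.17 -0.2  -3.12] open 39.6
near face 319 [  6.1 -58.7  49.3] [ 1.    -0.002  0.002] [[4.8, -86.2, 25.0], [7.7, -4.8, 82.9]]
end 168 [ 25.9 -87.3  63.9] [-0. -1. -0.] [[6.9, -88.4, 45.6], [45.0, -86.1, 82.8]]
top 232 [ 26.  -64.8  83. ] [0.002 0.005 1.   ] [[7.0, -86.0, 80.8], [45.5, -38.0, 85.5]]
```

View pics/s5.png

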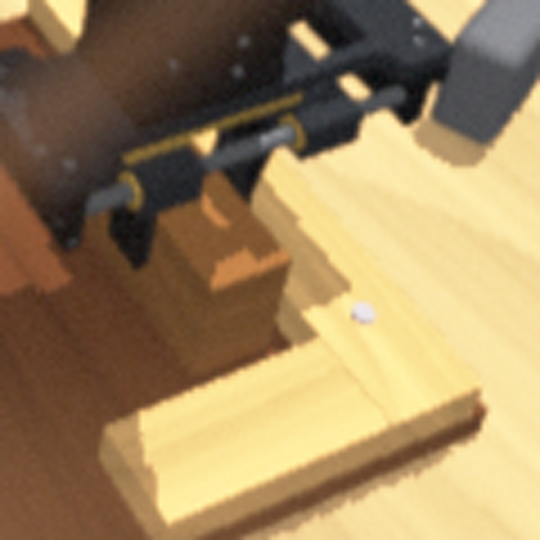

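```bash
python3 -m crank '[{"offset":[0.002,-0.005,0.004],"spin":0},{"offset":[0.002,-0.005,0.004],"spin":0},{"offset":[0,-0.002,0.001],"spin":0},{"offset":[0,0,0],"spin":0},{"offset":[0,0,0],"spin":0}]'
python3 -m crank '[{"offset":[0,-0.001,0],"spin":0},{"offset":[0,-0.001,0],"spin":0},{"offset":[0,0,0],"spin":0}]'
python3 -c "
from h import *
delta(.5628,-.2289,.0666,-6.8);seat('s6')"
```

```text
time_s: 8.45
position: [0.5561, -0.2252, 0.2317]
tcp_rot: [[-0.0, 0.125, 0.992], [0.0, 0.992, -0.125], [-1.0, 0.0, -0.0]]
force: [-0.7, -0.0, -3.2]
opening: 0.458
time_s: 8.75
position: [0.5559, -0.2271, 0.2318]
tcp_rot: [[0.0, 0.125, 0.992], [-0.0, 0.992, -0.125], [-1.0, -0.0, 0.0]]
force: [-0.9, 0.3, -2.3]
opening: 0.456
t 8.75 grasp [ 556.  -227.1   67.8] head -7.16 shift tool mm [ 1.2 -0.9  7. ] spin rad -0.0063 xdir [ 0.e+00 -1.e-04 -1.e+00] F [-0.92  0.26 -2.31] open 39.7
near face 242 [ 14.3 -71.3  47.6] [ 1.    -0.001  0.   ] [[12.9, -94.4, 24.4], [15.6, -22.5, 76.9]]
end 145 [  33.7 -101.    61.8] [ 0.006 -1.    -0.003] [[14.6, -102.3, 45.8], [54.4, -99.6, 77.8]]
top 231 [ 33.6 -78.9  78. ] [0.003 0.01  1.   ] [[14.6, -99.5, 75.4], [52.9, -54.9, 80.2]]
```

```bash
python3 -m crank '[{"offset":[0,-0.001,0],"spin":0},{"offset":[0,0,0],"spin":0}]'
python3 -m crank '[{"offset":[0,-0.001,0],"spin":0},{"offset":[0,0,0],"spin":0}]'
```

```text
time_s: 9.0
position: [0.5558, -0.2281, 0.2318]
tcp_rot: [[-0.0, 0.125, 0.992], [0.0, 0.992, -0.125], [-1.0, 0.0, -0.0]]
force: [0.5, -0.4, -2.4]
opening: 0.454
time_s: 9.2
position: [0.5558, -0.2284, 0.2318]
tcp_rot: [[-0.0, 0.125, 0.992], [0.001, 0.992, -0.125], [-1.0, 0.001, -0.0]]
force: [2.1, 3.8, -1.3]
opening: 0.455
```

```bash
python3 -m crank '[{"offset":[0,0,0.001],"spin":0},{"offset":[0,0,0.001],"spin":0},{"offset":[0,0,0.001],"spin":0},{"offset":[0,0,0],"spin":0}]'
python3 -m crank '[{"offset":[0,0,0.001],"spin":0},{"offset":[0,0,0],"spin":0}]'
```

```text
time_s: 9.6
position: [0.5581, -0.2288, 0.2312]
tcp_rot: [[-0.003, 0.125, 0.992], [0.002, 0.992, -0.125], [-1.0, 0.002, -0.003]]
force: [-2.3, 4.3, -1.3]
opening: 0.455
time_s: 9.8
position: [0.559, -0.2289, 0.2311]
tcp_rot: [[-0.003, 0.125, 0.992], [0.002, 0.992, -0.125], [-1.0, 0.002, -0.003]]
force: [-3.1, 5.1, -1.2]
opening: 0.456
```

```bash
python3 -c "
from h import *
delta(.5628,-.2289,.0666,-6.8);seat('s7')"
```

```text
t 9.8 grasp [ 558.6 -228.5   67.1] head -7.17 shift tool mm [0.5 0.2 4.2] spin rad -0.0065 xdir [-0.0028  0.0022 -1.    ] F [-3.07  5.12 -1.23] open 39.7
near face 245 [ 17.1 -71.7  46.6] [-1.     0.002 -0.   ] [[15.7, -94.4, 24.1], [18.5, -24.1, 76.2]]
end 140 [  36.7 -102.1   61.2] [-0.002 -1.    -0.009] [[17.9, -103.5, 45.5], [56.0, -100.9, 77.4]]
top 210 [ 37.6 -79.4  77.4] [ 0.016 -0.003  1.   ] [[18.3, -100.1, 74.9], [56.0, -53.8, 79.5]]
```

```bash
python3 -m crank '[{"offset":[0,0,0.001],"spin":0},{"offset":[0,0,0],"spin":0}]'
python3 -m crank '[{"offset":[0,0,0.001],"spin":0},{"offset":[0,0,0],"spin":0}]'
python3 -m crank '[{"offset":[0,0,0.001],"spin":0},{"offset":[0,0,0],"spin":0}]'
```

```text
time_s: 10.05
position: [0.56, -0.2291, 0.2311]
tcp_rot: [[-0.003, 0.125, 0.992], [0.002, 0.992, -0.125], [-1.0, 0.002, -0.003]]
force: [-1.3, 5.0, -1.6]
opening: 0.458
time_s: 10.25
position: [0.5608, -0.2292, 0.2311]
tcp_rot: [[-0.004, 0.124, 0.992], [0.002, 0.992, -0.124], [-1.0, 0.002, -0.004]]
force: [-3.2, 4.3, -2.1]
opening: 0.46
time_s: 10.45
position: [0.5613, -0.2292, 0.231]
tcp_rot: [[-0.006, 0.123, 0.992], [0.003, 0.992, -0.123], [-1.0, 0.002, -0.006]]
force: [-4.1, 3.3, -0.1]
opening: 0.456
```

```bash
python3 -m crank '[{"offset":[0.001,0,0.001],"spin":0},{"offset":[0.001,0,0.001],"spin":0},{"offset":[0,0,0],"spin":0}]'
python3 -m crank '[{"offset":[0.001,0,0.001],"spin":0},{"offset":[0,0,0],"spin":0}]'
python3 -c "
from h import *
delta(.5628,-.2289,.0666,-6.8);seat('s8')"
```

```text
time_s: 10.75
position: [0.5621, -0.2292, 0.2308]
tcp_rot: [[-0.009, 0.122, 0.992], [0.003, 0.993, -0.122], [-1.0, 0.002, -0.01]]
force: [-10.4, 5.3, 12.5]
opening: 0.453
time_s: 10.95
position: [0.5625, -0.2293, 0.2308]
tcp_rot: [[-0.011, 0.122, 0.992], [0.003, 0.993, -0.122], [-1.0, 0.002, -0.011]]
force: [-14.2, 5.4, 19.6]
opening: 0.457
t 10.95 grasp [ 560.7 -228.8   66.8] head -7.0 shift tool mm [0.2 0.1 2.1] spin rad -0.0035 xdir [-0.011   0.0033 -0.9999] F [-14.21   5.43  19.65] open 39.8
near face 251 [ 19.  -73.4  47.7] [ 1.     0.004 -0.011] [[17.3, -94.7, 24.5], [20.6, -26.0, 77.0]]
end 145 [  38.8 -102.1   61.4] [ 0.009 -1.    -0.004] [[19.5, -103.2, 45.6], [58.9, -100.8, 77.2]]
top 209 [ 39.  -80.2  77.1] [0.012 0.011 1.   ] [[20.3, -100.7, 74.7], [57.9, -55.0, 79.0]]
```

View pics/s8.png

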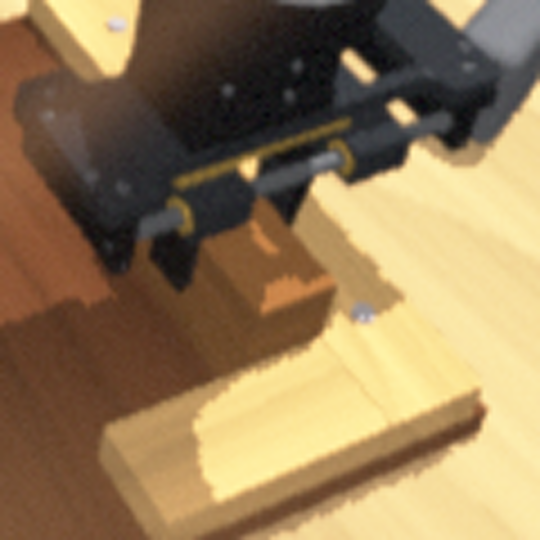

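```bash
python3 -m crank '[{"offset":[0.001,0,0],"spin":0},{"offset":[0,0,0],"spin":0},{"offset":[0,0,0],"spin":0}]'
python3 -c "
from h import *
delta(.5628,-.2289,.0666,-6.8);seat('s9')"
```

```text
time_s: 11.3
position: [0.5624, -0.2293, 0.2308]
tcp_rot: [[-0.011, 0.122, 0.992], [0.003, 0.993, -0.122], [-1.0, 0.002, -0.011]]
force: [-14.9, 6.0, 23.9]
opening: 0.455
t 11.3 grasp [ 560.6 -228.7   66.8] head -7.01 shift tool mm [0.1 0.1 2.2] spin rad -0.0036 xdir [-0.0107  0.0032 -0.9999] F [-14.94   5.95  23.88] open 39.6
near face 241 [ 19.  -72.6  47.1] [ 1.     0.005 -0.013] [[17.4, -94.7, 24.4], [20.6, -25.8, 76.1]]
end 136 [  39.2 -102.1   61.1] [ 0.012 -1.    -0.01 ] [[20.4, -103.2, 46.1], [59.5, -100.6, 76.7]]
top 227 [ 39.9 -80.9  77.1] [-0.015 -0.004 -1.   ] [[19.7, -101.0, 74.5], [57.8, -55.7, 79.3]]
```

```bash
python3 -m crank '[{"offset":[0,0,0],"spin":0},{"offset":[0,0,0],"spin":0},{"offset":[0,0,0],"spin":0},{"offset":[0,0,0],"spin":0},{"offset":[0,0,0],"spin":0}]'
python3 -c "
from h import *
seat('s10')
for n in('side','top'):
    a=pickle.load(open(n+'0.pkl','rb'))['pixels'];p=bot.capture(n);d=np.abs(a.astype(int)-p['pixels']).max(2)
    print(n,{k:int(np.median(d[v-8:v+8,u-8:u+8])) for k,(u,v) in (dict(tin=(284,225),block=(331,172),pink=(220,196),drill=(410,175),tape=(482,238)) if n=='side' else dict(block=(271,163),tin=(329,247),hammer=(175,205),drill=(330,100),tape=(430,100))).items()})
"
```

```text
time_s: 11.85
position: [0.5624, -0.2293, 0.2307]
tcp_rot: [[-0.011, 0.122, 0.992], [0.003, 0.993, -0.122], [-1.0, 0.002, -0.011]]
force: [-14.9, 6.0, 24.5]
opening: 0.453
near face 241 [ 19.  -72.6  47.4] [-1.    -0.004  0.007] [[17.7, -94.7, 24.7], [20.5, -25.7, 76.5]]
end 140 [  38.9 -102.2   61. ] [ 0.012 -1.    -0.005] [[20.5, -103.4, 45.6], [59.4, -101.0, 76.4]]
top 228 [ 40.2 -81.2  77. ] [-0.008 -0.005 -1.   ] [[21.1, -100.9, 74.4], [58.4, -54.9, 79.1]]
side {'tin': 17, 'block': 15, 'pink': 21, 'drill': 11, 'tape': 16}
top {'block': 29, 'tin': 36, 'hammer': 33, 'drill': 12, 'tape': 20}
```

View pics/s10.png

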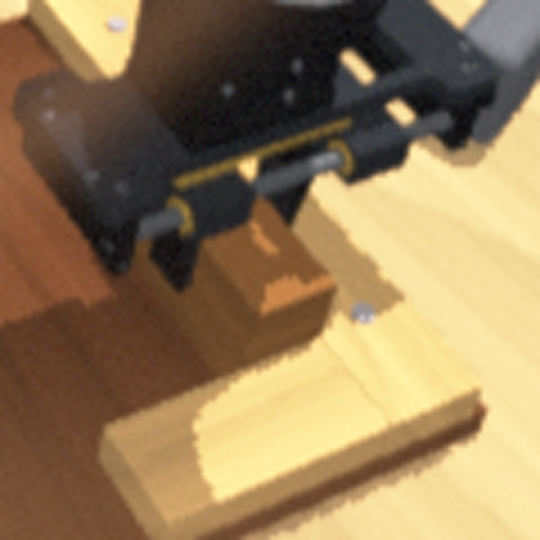

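```bash
python3 -c "
from h import *
a=pickle.load(open('side0.pkl','rb'))['depth'];b=bot.capture('side')['depth']
for k,(u,v) in dict(tin=(284,225),block=(331,172),pink=(220,196),green=(185,172),drill=(410,175),tape=(482,238)).items():
    A=a[v-18:v+18,u-18:u+18];B=b[v-18:v+18,u-18:u+18];print(k,np.round(np.percentile(abs(A-B),[50,90])*1000,1))
s=bot.read_state();print(s['time_s'],s['force'])
bot.hand_in()
"
```

```text
tin [1.7 4.1]
block [2.  5.1]
pink [1.8 4.4]
green [2.1 5.1]
drill [  3.3 600. ]
tape [  2.3 179. ]
12.05 [-14.25293418   6.43835954  24.87607616]
the job is handed in; nothing more can be done
```

The offcut is seated upright on the bench hook and still gripped, and I handed the job in at about 12 s with the push held. I gripped it from above, carried it over the tin, and slid it into the stop and then the fence. I finished with one diagonal push of about 25 N down and 15 N into the fence, with about 4 N into the stop.

**Seating:** In the side camera, the long side is within 0.5 mm of the fence face and the square end is at the stop. The underside is on the board to within about 0.2 mm. The force and pose stayed steady over the last 0.5 s.

**Less certain:**
- **Lean:** Under the push, the offcut leans about 0.4–0.7° toward the fence.
- **Fence position:** The side camera puts the fence face about 3 mm from where the top camera does. I judged contact from the side camera's own readings and from the rise in force.
- **Bystanders:** Depth readings show the block, tin and both look-alikes unmoved. The same check on the drill and tape could not be used in full because the arm hid part of them. My picture comparison told me nothing because the lighting had changed, and it was the only check that covered the hammer. The moves stayed well clear of all three.

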